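# Clamp the pressure canner's lid and seal its vent

## Robot

A 6-joint arm with a two-finger parallel gripper is mounted at the origin on a cart in front of the work surface, level with it; the furniture and walls round the work are solid. World frame = base frame: x ahead of the robot, y to its left, z up, the work surface at z = 0. Lengths are in m, angles in rad, forces in N, time in s.
With the tool pointing down it reaches from about 0.375 to 0.9 m from the base axis. Payload 3.1 kg.
Tool frame: the origin (TCP) lies between the finger pads, 19 mm behind the fingertips; this is the grasp point; z points along the fingers, y is the line along which they close (so a half turn about z gives the same grasp; the last joint's range is limited). The gripper opens to 87 mm and grips with 3 to 60 N. Pads are 19 mm wide; open, the fingers measure 117 mm over their backs; the gripper's body (75 mm by 190 mm) begins 51 mm behind the grasp point.
Start: joints at [0.933, 0.527, 1.433, -0, 1.181, -0.178], TCP at [0.277, 0.56, 0.241] pointing down, gripper open.
Joint ranges: [-3.08, 3.08], [-0.75, 2.2], [0.22, 2.44], [-1.43, 4.57], [0, 2.65], [-2.85, 2.85]. Speed limits (rad/s): [2.79, 2.79, 3.14, 3.14, 3.14, 3.14].

## Interface

Orientations are given as a unit quaternion [x, y, z, w].
In Python, from rig import robot, cams, ticket gives the robot as it stands. The module is installed in compiled form; this text tells all that it offers.
- The arm moves only by the shell command python3 -m crank 'ROWS' [FORCE]. ROWS is JSON, a list of rows, each a list of 7 numbers: the shift along the tool's x, y, z in cm, then the turn, a rotation vector about the tool's x, y, z in rad, then the closure, from 0 (fully open) to 1 (shut). A call has 1 to 5 rows; each row shifts and turns the commanded pose from where the row before left it, along the tool's axes as they then stand; what a row does not reach is not made up. A row lasts 1/8 s, in which the tool goes at most 62.5 mm and 10.7 degrees, less where a joint would pass 70% of its speed; a pose out of reach is approached as far as the arm can. A call is refused whole if a number of a shift passes 6.25 or a number of a turn 0.188, either way. A call with a gripper value outside its range is refused whole. The fingers move at their own pace and stop on an object; FORCE is the grip in N (left out, the last holds). Time passes only in rows, so rows that do not move let the fingers close. It gives the time, the measured TCP pose, the force, the opening and the grip force at its end, in the units of the state.
- robot.get_obs(): the state, without advancing time (a new reading comes with each control period).
- cams.camera(name): name is "scene" or "side" or "wrist"; returns the picture (420x560x3 uint8, red, green, blue); there is no depth.
- cams.camera_info(name): a dict with "intrinsics" (3x3 intrinsics, pixels), "pose" (4x4, takes a point from camera to world coordinates). Camera axes: x right, y down, z forward; pixel columns grow to the right and rows downward; lengths in m; the calibration is good to about 2 mm. A picture is of the moment at which its call begins: read the wrist's pose just before it. camera_info takes no time and is no camera call; for the wrist camera it gives the pose at the moment of the call.
- ticket.hand_in(): hands the job in; it is judged then, once.
The state is a dict: "time": time; "q": joint angles; "joint_velocities": joint speeds; "joint_torque": joint torques, N m; "position": TCP position; "tool_rot": TCP orientation; "ft_force": force on the tool from outside, world axes, zero at the start; "moment": the same for the moment, N m; "grip_width": finger opening in m; "grip_force": force on a finger pad.
Only numpy, scipy, OpenCV 4.12 (cv2) and the standard library are available. Lean on these libraries where they do the work, as an engineer would, in place of code of your own. Each camera call takes 0.05 s, during which the arm holds its last target. There are 200 camera calls.

## Task

The pressure canner is loaded and its lid is on: screw the four winged clamp knobs clockwise hard home to their stops, driving one facing pair fully home while the other pair is still loose, so that the lid closes evenly. Only then turn the small grey selector in the middle of the lid clockwise until its pointer stands at the red dot, without turning the ribbed brass ring round it. Leave the other things on the worktop standing where they are.

Things in the scene. Friction and masses are not known exactly. Their poses are not given: they have to be found in the camera images.
- canner: aluminium pressure canner, fixed (full, heavy); lid rim 176 mm across, 216 mm over the four clamp lugs; two black side handles at 135 and 315 deg from its +x axis (counter-clockwise from above), reaching 132 mm out at height 95 mm. Origin under the centre of its base on the worktop, z up. Lugs' top at z = 137 mm, lid crown 150 mm; a low black plug on the lid at 225 deg
- gauge_top (a point): centre of the top of the dial gauge, an upright steel drum 38 mm across on the lid at 45 deg, 66 mm from the lid centre; top at canner z = 185 mm. Fingers opened to 40 mm clear gauge, knobs and valve while turning any knob; fully open ones may strike them
- clamp_1_grip (a point): black winged clamp knob 1 on the lid rim, at 0 deg from canner +x, 92 mm from the lid centre, facing clamp_3. Point on its axis, 3 mm below the wing's top: a good TCP height (fingertips then end 5 mm above the hub). z up, x along the wing: an upright bar 45 mm long, 11 mm thick, 27 mm tall, to be pinched across its thickness; hub below of radius 13 mm
- clamp_1 (a joint): turn of clamp knob 1 in rad: grows clockwise seen from above; 2.60 at its end stop (home; the wing then points along the lid's radius), 0 fully backed off; starts between 0.8 and 2.1. Runs on a thread, sinking 1 mm per rad, drag about 0.1 N m, stays where left
- clamp_2_grip (a point): black winged clamp knob 2 on the lid rim, at 90 deg from canner +x, 92 mm from the lid centre, facing clamp_4. Point on its axis, 3 mm below the wing's top: a good TCP height (fingertips then end 5 mm above the hub). z up, x along the wing: an upright bar 45 mm long, 11 mm thick, 27 mm tall, to be pinched across its thickness; hub below of radius 13 mm
- clamp_2 (a joint): turn of clamp knob 2 in rad: grows clockwise seen from above; 2.60 at its end stop (home; the wing then points along the lid's radius), 0 fully backed off; starts between 0.8 and 2.1. Runs on a thread, sinking 1 mm per rad, drag about 0.1 N m, stays where left
- clamp_3_grip (a point): black winged clamp knob 3 on the lid rim, at 180 deg from canner +x, 92 mm from the lid centre, facing clamp_1. Point on its axis, 3 mm below the wing's top: a good TCP height (fingertips then end 5 mm above the hub). z up, x along the wing: an upright bar 45 mm long, 11 mm thick, 27 mm tall, to be pinched across its thickness; hub below of radius 13 mm
- clamp_3 (a joint): turn of clamp knob 3 in rad: grows clockwise seen from above; 2.60 at its end stop (home; the wing then points along the lid's radius), 0 fully backed off; starts between 0.8 and 2.1. Runs on a thread, sinking 1 mm per rad, drag about 0.1 N m, stays where left
- clamp_4_grip (a point): black winged clamp knob 4 on the lid rim, at 270 deg from canner +x, 92 mm from the lid centre, facing clamp_2. Point on its axis, 3 mm below the wing's top: a good TCP height (fingertips then end 5 mm above the hub). z up, x along the wing: an upright bar 45 mm long, 11 mm thick, 27 mm tall, to be pinched across its thickness; hub below of radius 13 mm
- clamp_4 (a joint): turn of clamp knob 4 in rad: grows clockwise seen from above; 2.60 at its end stop (home; the wing then points along the lid's radius), 0 fully backed off; starts between 0.8 and 2.1. Runs on a thread, sinking 1 mm per rad, drag about 0.1 N m, stays where left
- selector_grip (a point): small grey selector in the middle of the lid, inner of two concentric parts: an upright bar 36 mm long, 10 mm thick, 28 mm tall (top at canner z = 196 mm), to be pinched across its thickness; red pointer nose at its +x end. Point on its axis, 5.5 mm below its top: a good TCP height (fingertips then end 7 mm above the ring). x along the bar to the pointer, z up
- selector (a joint): turn of the selector in rad: grows clockwise seen from above, 1.30 when its pointer stands at the red dot; it can turn on past it to 1.75; starts between 0 and 0.6 (near the green dot); drag about 0.03 N m, stays where left
- red_dot (a point): top of the raised red dot, 7 mm across, on the lid 37 mm from the centre at 90 degrees (the side of clamp_2): the sealed position of the selector's pointer
- valve_ring_top (a point): centre of the top of the ribbed brass retaining ring (outer of the two concentric parts), 53 mm across, 15 mm tall, top at canner z = 165 mm; it turns easily about the same axis and must stay as it is
- valve_ring (a joint): turn of the brass ring in rad, clockwise positive, 0 at the start
- bottle: square clear oil bottle with yellow cap, 61 mm wide, 268 mm tall, loose, behind the canner; origin under its base
- pepper_mill: wooden pepper mill, 58 mm across, 170 mm tall, loose, right of the canner; origin under its base
- timer: black and white kitchen timer, 65 mm across, 43 mm tall, loose, right in front; origin under its base
- garlic: garlic bulb, 50 mm, loose, behind the canner on the left; origin under it
- lemon: lemon, 76x56x55 mm, loose, behind the canner on the right; origin under it
- mug: small white mug with green band, 61x85x51 mm, loose, on the right; origin under its base
- jar_a: glass spice jar with red cap, 45 mm across, 106 mm tall, loose in the wooden tray on the right; origin under its base
- jar_b: glass spice jar with grey-white cap, 44 mm across, 105 mm tall, loose in the same tray; origin under its base
- jar_c: glass spice jar with yellow cap, 44 mm across, 106 mm tall, loose in the same tray; origin under its base

How it is judged:
On the way, in this order (a step that is already met when the one before it is completed fails the run):
1. one facing pair of clamp knobs is home (clamp_1 and clamp_3, or clamp_2 and clamp_4) while both knobs of the other pair are still loose (((value of joint each of clamp_1, clamp_3 above 2.5 rad and value of joint each of clamp_2, clamp_4 below 2.35 rad) or (value of joint each of clamp_2, clamp_4 above 2.5 rad and value of joint each of clamp_1, clamp_3 below 2.35 rad))), for 0.1 s.
2. all four clamp knobs are home, the selector still well short of the red dot (value of joint each of clamp_1, clamp_2, clamp_3, clamp_4 above 2.5 rad and value of joint selector below 0.75 rad), for 0.1 s.
3. the selector's pointer stands at the red dot (value of joint selector between 1.17 and 1.43 rad), for 0.2 s.
At the end, for the whole second after the job is handed in: all four clamp knobs within 0.10 rad of their end stops (2.50 or more), the selector within 0.13 rad of the red dot (1.17 to 1.43), the brass ring within 0.10 rad of where it was, selector at rest, every loose thing within 40 mm of where it stood and the standing ones upright within 20 degrees (all of step 3 and value of joint each of clamp_1, clamp_2, clamp_3, clamp_4 above 2.5 rad and value of joint valve_ring between -0.1 and 0.1 rad and velocity of joint selector between -0.05 and 0.05 rad/s and distance of each of bottle, pepper_mill, timer, garlic, lemon, mug, jar_a, jar_b, jar_c from where it was at the start of the episode below 0.04 m and angle between each of bottle, pepper_mill, mug, jar_a, jar_b, jar_c's own z axis and vertical below 0.35 rad); the robot touches nothing.
It fails at once if the brass ring is turned by more than 0.10 rad (value of joint valve_ring above 0.1 rad or value of joint valve_ring below -0.1 rad).
It fails at once if a loose thing on the worktop is shifted by more than 40 mm (distance of any of bottle, pepper_mill, timer, garlic, lemon, mug, jar_a, jar_b, jar_c from where it was at the start of the episode above 0.04 m).
It fails at once if the bottle, pepper mill, mug or a spice jar is tipped by more than 20 degrees (angle between any of bottle, pepper_mill, mug, jar_a, jar_b, jar_c's own z axis and vertical above 0.35 rad).
It fails at once if the selector is turned towards the red dot while a clamp knob is still loose (value of joint selector above 0.75 rad and value of joint any of clamp_1, clamp_2, clamp_3, clamp_4 below 2.5 rad).
It also fails if it takes over 64 s, if anything falls off the work surface, if the arm or the gripper's body presses on something with over 40 N, if the wrist force passes 120 N, or if a joint passes its speed limit or range.

## Working session

There is one attempt and no reset: what is moved stays moved. The work goes in short steps, Python scripts to look and compute and a shell command to move; the robot and the scene stay as the last step left them, time stands still between calls to the robot, and variables do not carry over. Pictures are saved under pics/ and viewed, at most 10 in all, crops included, and the job is handed in when it is done.

```bash
mkdir -p pics; cat > h.py <<'E'
import numpy as np, cv2
from rig import robot, cams, ticket
from scipy.spatial.transform import Rotation as R
def shot(n,f):
    i=cams.camera_info(n); im=cams.camera(n); cv2.imwrite('pics/'+f,im[:,:,::-1]); np.savez('pics/'+f[:-4],K=i['intrinsics'],P=i['pose'],im=im); return im,np.array(i['intrinsics']),np.array(i['pose'])
def load(f):
    d=np.load('pics/'+f+'.npz'); return d['im'],d['K'],d['P']
def ray(K,P,u,v):
    d=P[:3,:3]@np.linalg.inv(K)@[u,v,1]; return P[:3,3],d/np.linalg.norm(d)
def plane(K,P,u,v,z):
    o,d=ray(K,P,u,v); return o+d*(z-o[2])/d[2]
def proj(K,P,X):
    c=P[:3,:3].T@(np.asarray(X)-P[:3,3]); p=K@c; return p[:2]/p[2]
def tri(rs):
    A=sum(np.eye(3)-np.outer(d,d) for o,d in rs); b=sum((np.eye(3)-np.outer(d,d))@o for o,d in rs); return np.linalg.solve(A,b)
E
python3 - <<'E'
from h import *
np.set_printoptions(precision=4,suppress=True)
for n in ('scene','side','wrist'):
    im,K,P=shot(n,n+'0.png'); print(n,K[0,0],K[0,2],K[1,2],P)
o=robot.get_obs(); print(o)
a=[cv2.imread(f'pics/{n}0.png') for n in ('scene','side')]
E
```

```text
scene 521.4752294251781 276.52768769784393 203.7923586387115 [[ 0.3855 -0.4471  0.8071 -0.5109]
 [-0.9226 -0.1715  0.3457 -0.3892]
 [-0.0161 -0.8779 -0.4786  0.7601]
 [ 0.      0.      0.      1.    ]]
side 493.4769092730685 284.89856626695536 212.51035741740301 [[-0.8595 -0.2669  0.4359 -0.012 ]
 [-0.5108  0.4191 -0.7506  1.1035]
 [ 0.0176 -0.8678 -0.4965  0.813 ]
 [ 0.      0.      0.      1.    ]]
wrist 368.08854976245203 275.7361749717094 210.89076640951023 [[ 0.4428  0.861   0.2504  0.2076]
 [ 0.8966 -0.4247 -0.1251  0.5948]
 [-0.0013  0.2799 -0.96    0.3846]
 [ 0.      0.      0.      1.    ]]
{'time': 0.15, 'q': array([ 0.9335,  0.5283,  1.4336, -0.    ,  1.1814, -0.1785]), 'joint_velocities': array([-0.0006, -0.0047, -0.0033, -0.0005,  0.0001,  0.0005]), 'joint_torque': array([  0.0011, -44.0429, -17.6843,   0.0634,   0.0552,  -0.0001]), 'position': array([0.2765, 0.5599, 0.2405]), 'tool_rot': array([ 0.2274,  0.9738, -0.0008, -0.0003]), 'ft_force': array([1.3563, 0.4931, 0.8653]), 'moment': array([ 0.0088, -0.0016, -0.0063]), 'grip_force': 0.0, 'grip_width': 0.08685083682032543}
```

View pics/scene0.png

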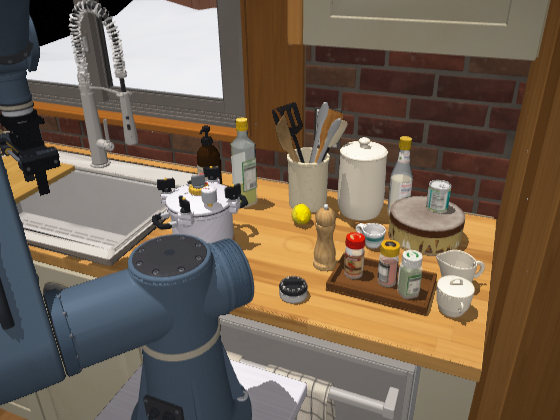

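View pics/side0.png

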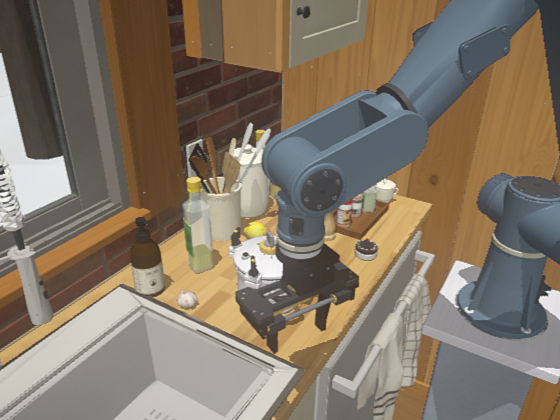

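The scene view shows the canner's lid near (200,200), with knobs near (167,185), (237,190) and (210,165). The arm hides part of the canner in the side view (lid near (258,258)). I'll take a rough lid centre and move the wrist camera over it.

```bash
python3 - <<'E'
from h import *
np.set_printoptions(precision=4,suppress=True)
im,K,P=load('scene0'); print(plane(K,P,200,200,.15))
im,K,P=load('side0'); print(plane(K,P,262,258,.15))
o=robot.get_obs(); T=R.from_quat(o['tool_rot']).as_matrix(); print(T)
im,K,P=load('wrist0'); print('cam in tool',T.T@(P[:3,3]-o['position']),T.T@P[:3,:3])
E
```

```text
[0.4679 0.237  0.15  ]
[0.5062 0.3131 0.15  ]
[[-0.8966  0.4429 -0.001 ]
 [ 0.4429  0.8966 -0.0014]
 [ 0.0003 -0.0017 -1.    ]]
cam in tool [ 0.0772  0.0005 -0.1441] [[ 0.0001 -0.9599 -0.2802]
 [ 1.      0.      0.0003]
 [-0.0003 -0.2802  0.9599]]
```

View pics/wrist0.png

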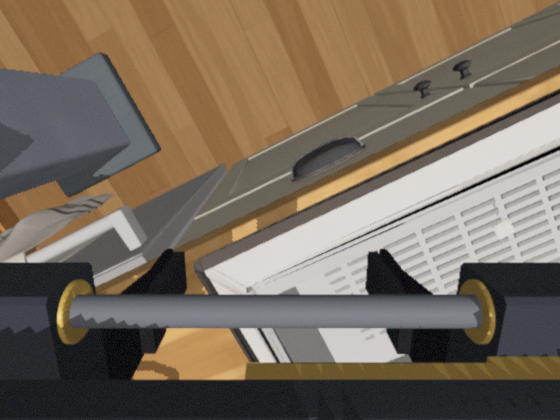

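The wrist camera sits 77 mm along tool +x, and the fingers fill the bottom third of its image. I'll put the camera above the lid.

```bash
python3 -m crank '[[0,0,-6,0,0,0,0],[0,0,-6,0,0,0,0],[-5.5,-2.5,0,0,0,0,0],[-5.5,-2.5,0,0,0,0,0],[-5.5,-2.5,0,0,0,0,0]]'; python3 -m crank '[[-5.5,-2.5,0,0,0,0,0],[-5.5,-2.5,0,0,0,0,0],[-5.5,-2.5,0,0,0,0,0],[-5.5,-2.5,0,0,0,0,0],[0,0,0,0,0,0,0]]'
python3 - <<'E'
from h import *
import time
o=robot.get_obs(); print(o['position'],o['tool_rot'],o['time'],o['joint_velocities'])
shot('wrist','wrist1.png')
E
```

```text
time: 0.78
position: [0.3921, 0.4187, 0.3612]
tool_rot: [0.227, 0.974, -0.0, 0.0]
ft_force: [0.8, 0.9, 0.1]
grip_width: 0.0866
grip_force: 0.0
time: 1.4
position: [0.547, 0.2293, 0.3605]
tool_rot: [0.23, 0.973, -0.001, 0.0]
ft_force: [-1.3, 0.0, -0.2]
grip_width: 0.0871
grip_force: 0.0
[0.54701763 0.22926108 0.3604986 ] [ 2.30489288e-01  9.73074711e-01 -5.27300218e-04  1.31789754e-04] 1.4 [ 0.07228622 -0.01885495  0.03611717  0.05068258  0.02622864  0.02266944]
```

View pics/wrist1.png

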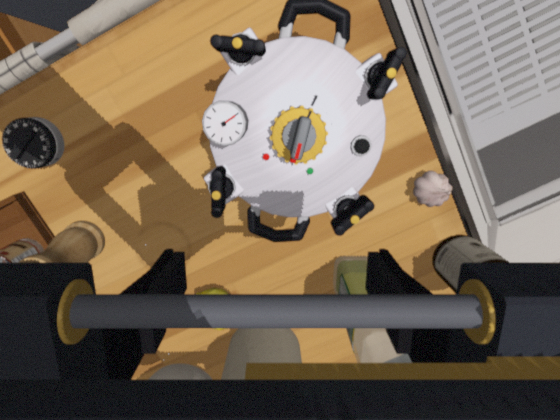

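This view shows the whole lid. Its centre is near (298,137), the red dot is at (266,157), the green dot at (310,171) and the gauge at (224,122). The knobs are clamp_1 (238,45), clamp_2 (219,190), clamp_3 (353,213) and clamp_4 (385,75), each with a yellow dot on its wing. I'll take a second wrist view with a 10 cm baseline.

```bash
python3 -m crank '[[0,-5,0,0,0,0,0.5],[0,-5,0,0,0,0,0.5],[0,0,0,0,0,0,0.5],[0,0,0,0,0,0,0.5]]'
cat > det.py <<'E'
from h import *
def yel(im):
    hsv=cv2.cvtColor(im,cv2.COLOR_RGB2HSV); m=cv2.inRange(hsv,(15,150,140),(32,255,255)); m[245:]=0
    n,l,s,c=cv2.connectedComponentsWithStats(m); return [(c[i].round(1),s[i][4]) for i in range(1,n) if s[i][4]>25]
def red(im):
    hsv=cv2.cvtColor(im,cv2.COLOR_RGB2HSV); m=cv2.inRange(hsv,(0,150,120),(8,255,255))|cv2.inRange(hsv,(172,150,120),(180,255,255)); m[245:]=0
    n,l,s,c=cv2.connectedComponentsWithStats(m); return [(c[i].round(1),s[i][4],s[i][2:4]) for i in range(1,n) if s[i][4]>8]
E
python3 - <<'E'
from det import *
o=robot.get_obs(); print(o['position'],np.abs(o['joint_velocities']).max())
shot('wrist','wrist2.png')
for f in ('wrist1','wrist2'):
    im,K,P=load(f); print(f,P[:3,3]);print(*yel(im),sep='\n');print(*red(im),sep='\n')
a=load('wrist1')[0][20:250,190:420]; b=load('wrist2')[0][20:250,270:500]
cv2.imwrite('pics/c.png',cv2.resize(np.hstack([a,b])[:,:,::-1],(800,400),interpolation=cv2.INTER_CUBIC))
E
```

```text
time: 1.95
position: [0.4999, 0.1446, 0.3616]
tool_rot: [0.227, 0.974, 0.001, 0.0]
ft_force: [0.4, -0.8, -0.0]
grip_width: 0.0546
grip_force: 0.0
[0.49988689 0.14461194 0.36156107] 0.018476714573765644
wrist1 [0.47831495 0.26456246 0.50465937]
(array([ 6.2, 41.2]), np.int32(74))
(array([236. ,  42.7]), np.int32(56))
(array([391.2,  73.9]), np.int32(40))
(array([279.9, 133.4]), np.int32(318))
(array([320.9, 130.8]), np.int32(57))
(array([313.1, 150.7]), np.int32(139))
(array([215.7, 194.8]), np.int32(57))
(array([354. , 219.1]), np.int32(42))
(array([296.1, 153.8]), np.int32(61), array([11, 19], dtype=int32))
(array([265.5, 156.4]), np.int32(23), array([6, 6], dtype=int32))
wrist2 [0.43080382 0.1791001  0.50576427]
(array([30.3, 33.2]), np.int32(284))
(array([384.6, 140.2]), np.int32(224))
(array([426.1, 143.1]), np.int32(34))
(array([455.8, 224.8]), np.int32(36))
(array([413., 157.]), np.int32(43), array([ 7, 15], dtype=int32))
(array([365. , 161.7]), np.int32(22), array([5, 5], dtype=int32))
(array([397.7, 164.6]), np.int32(32), array([7, 6], dtype=int32))
```

View pics/c.png

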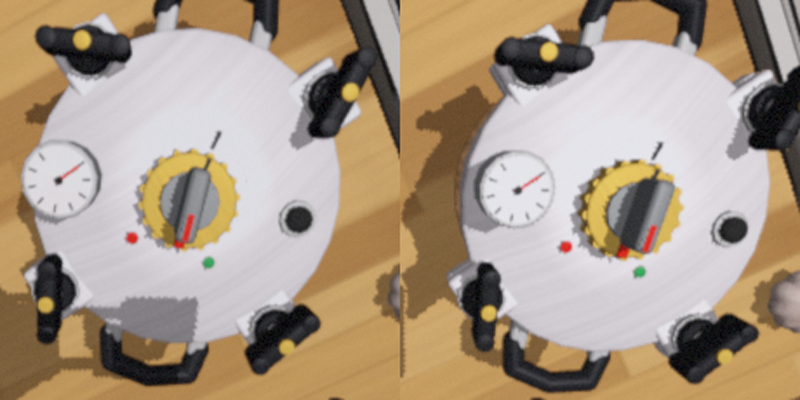

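The crop confirms that each yellow dot sits on the wing's axis at its top, and the wing ends can be read off it. I'll triangulate the dots and get the wing directions.

```bash
python3 - <<'E'
from det import *
np.set_printoptions(precision=4,suppress=True)
A=load('wrist1');B=load('wrist2')
def dot(D,u,v,r=8):
    im=cv2.cvtColor(D[0],cv2.COLOR_RGB2HSV); m=cv2.inRange(im,(14,110,110),(34,255,255))
    k=np.zeros_like(m); cv2.circle(k,(int(u),int(v)),r,255,-1); ys,xs=np.nonzero(m&k); return xs.mean(),ys.mean()
L=lambda p:(p[0]/1.739+190,p[1]/1.739+20)
Rr=lambda p:((p[0]-400)/1.739+270,p[1]/1.739+20)
pts={1:((82,40),(548,51)),2:((45,305),(489,313)),3:((287,347),(725,356)),4:((350,92),(793,103))}
ends={1:((45,37),(125,47)),2:((49,265),(45,333)),3:((252,358),(315,317)),4:((363,58),(323,130))}
ends2={1:((502,47),(588,57)),2:((485,270),(487,340)),3:((675,366),(752,328)),4:None}
G={}
for k,(a,b) in pts.items():
    pa=dot(A,*L(a));pb=dot(B,*Rr(b)); X=tri([ray(*A[1:],*pa),ray(*B[1:],*pb)]); G[k]=X
    res=[np.linalg.norm(proj(*D[1:],X)-p) for D,p in((A,pa),(B,pb))]
    print(k,np.round(pa,1),np.round(pb,1),X,np.round(res,2))
c13=(G[1]+G[3])/2;c24=(G[2]+G[4])/2
print(c13,c24,np.linalg.norm((G[1]-G[3])[:2]),np.linalg.norm((G[2]-G[4])[:2]))
# red dot, gauge
rd=tri([ray(*A[1:],265.5,156.4),ray(*B[1:],365,161.7)]);print('red',rd)
c=(c13+c24)/2; phi=np.arctan2(*(G[1]-G[3])[[1,0]]);phi2=np.arctan2(*(G[2]-G[4])[[1,0]])-np.pi/2
print('c',c,'phi',phi,phi2)
for k in range(1,5):
    rad=np.arctan2(*(G[k]-c)[[1,0]])
    for D,e,f in((A,ends[k],L),(B,ends2[k],Rr)):
        if e is None: continue
        q=[plane(*D[1:],*f(p),G[k][2]) for p in e]; d=q[1]-q[0]
        w=np.arctan2(d[1],d[0]); rem=(w-rad)%np.pi
        print(k,'len',np.linalg.norm(d),'wing',w,'radial',rad,'cw remaining',rem)
for D,e,f in((A,((203,172),(185,242)),L),):
    q=[plane(*D[1:],*f(p),.196) for p in e];d=q[1]-q[0];print('sel',np.linalg.norm(d),np.arctan2(d[1],d[0]),'sel angle rel canner',np.arctan2(d[1],d[0])-phi,(q[0]+q[1])/2)
E
```

```text
1 [236.9  42.4] [355.2  49.1] [0.4214 0.2574 0.177 ] [0.1 0.1]
2 [214.1 195.3] [321.  199.8] [0.5244 0.1793 0.1831] [0.04 0.04]
3 [356.1 220.7] [457.5 226. ] [0.6061 0.2843 0.1772] [0.09 0.09]
4 [392.3  72.9] [501.4  80.2] [0.5013 0.3666 0.1627] [0.13 0.13]
[0.5138 0.2709 0.1771] [0.5129 0.273  0.1729] 0.18664713382774356 0.18870839696727604
red [0.518  0.2335 0.1496]
c [0.5133 0.2719 0.175 ] phi -2.9972614564066515 -3.0185918014569673
1 len 0.03780381509210818 wing 0.9908837934625411 radial -2.9853062132081654 cw remaining 0.8345973530809134
1 len 0.04132296394463775 wing 1.0071947201985407 radial -2.9853062132081654 cw remaining 0.8509082798169132
2 len 0.036192654314380346 wing -0.5667449272744031 radial -1.4514252631636977 cw remaining 0.8846803358892946
2 len 0.03746501626463676 wing -0.396526075818508 radial -1.4514252631636977 cw remaining 1.0548991873451896
3 len 0.03960169139799581 wing 1.7221078983021065 radial 0.13245633809008323 cw remaining 1.5896515602120234
3 len 0.04423914528931151 wing 1.619854204737923 radial 0.13245633809008323 cw remaining 1.4873978666478398
4 len 0.038072722902259194 wing -0.933505386427972 radial 1.6973429319513649 cw remaining 0.5107443352104561
sel 0.033738018916969564 -0.70166517599395 sel angle rel canner 2.2955962804127017 [0.5134 0.2706 0.196 ]
```

Three of the heights agree (about 0.18 m), but knob 4's dot looks clipped. I'll take one more view from the other side, doubling the baseline.

```bash
python3 -m crank '[[0,6,0,0,0,0,0.54],[0,6,0,0,0,0,0.54],[0,6,0,0,0,0,0.54],[0,0,0,0,0,0,0.54],[0,0,0,0,0,0,0.54]]'
python3 - <<'E'
from det import *
o=robot.get_obs(); print(o['position'],o['q'],np.abs(o['joint_velocities']).max())
shot('wrist','wrist3.png')
a=load('wrist3')[0][0:260,110:340]; b=load('wrist2')[0][0:260,320:550]
cv2.imwrite('pics/c2.png',cv2.resize(np.hstack([a,b])[:,:,::-1],(800,452),interpolation=cv2.INTER_CUBIC))
E
```

```text
time: 2.62
position: [0.5792, 0.3057, 0.3604]
tool_rot: [0.226, 0.974, -0.001, -0.001]
ft_force: [-0.8, 0.8, 0.0]
grip_width: 0.04
grip_force: 0.0
[0.57919948 0.30572259 0.36035384] [ 3.15522878e-01  4.71292664e-01  1.19513960e+00 -3.61093491e-04
  1.47694756e+00 -7.98645605e-01] 0.028943371565583024
```

View pics/c2.png

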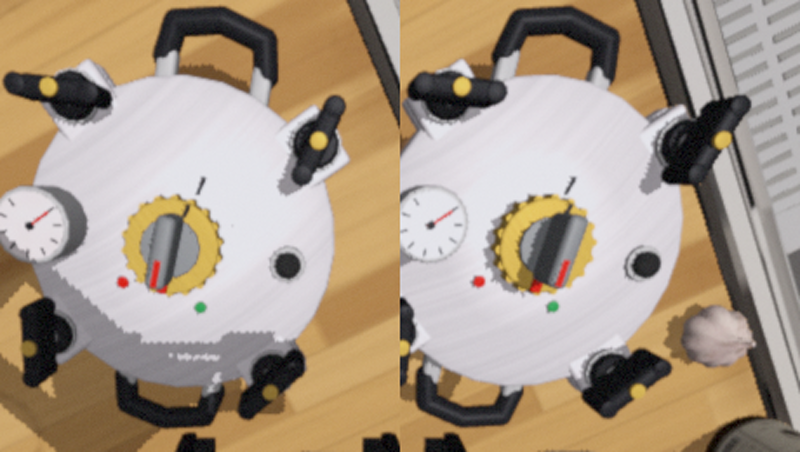

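```bash
python3 - <<'E'
from det import *
np.set_printoptions(precision=4,suppress=True)
D=[load('wrist1'),load('wrist2'),load('wrist3')]
s=1.739
g={1:[(236.9,42.4),(62/s+320,87/s),(48/s+110,87/s)],2:[(214.1,195.3),(321,199.8),(28/s+110,348/s)],3:[(356.1,220.7),(238/s+320,392/s),(270/s+110,392/s)],4:[(392.3,72.9),(322/s+320,140/s),(319/s+110,140/s)]}
def dot(Dk,u,v,r=6):
    im=cv2.cvtColor(Dk[0],cv2.COLOR_RGB2HSV); m=cv2.inRange(im,(14,120,90),(34,255,255))
    k=np.zeros_like(m); cv2.circle(k,(int(round(u)),int(round(v))),r,255,-1)
    n,l,st,c=cv2.connectedComponentsWithStats(m&k); i=1+np.argmax(st[1:,4]); return c[i],st[i][4]
G={}
for k in g:
    rs=[];ps=[]
    for Dk,p in zip(D,g[k]):
        q,n=dot(Dk,*p); ps.append((q.round(1),n)); rs.append(ray(*Dk[1:],*q))
    X=tri(rs);G[k]=X;print(k,[tuple(p[0])+(int(p[1]),) for p in ps],X,[np.linalg.norm(proj(*Dk[1:],X)-p[0]).round(1) for Dk,p in zip(D,ps)])
c13=(G[1]+G[3])/2;c24=(G[2]+G[4])/2;print(c13,c24,np.linalg.norm((G[1]-G[3])[:2]),np.linalg.norm((G[2]-G[4])[:2]))
d1=(G[1]-G[3]);d2=(G[2]-G[4]);print('phi',np.arctan2(d1[1],d1[0]),np.arctan2(d2[1],d2[0])-np.pi/2)
for k,e in {1:((8,80),(107,98)),4:((336,102),(302,176))}.items():
    q=[plane(*D[2][1:],p[0]/s+110,p[1]/s,G[k][2]) for p in e];d=q[1]-q[0];print(k,'wing',np.linalg.norm(d),np.arctan2(d[1],d[0]))
E
```

```text
1 [(np.float64(236.8), np.float64(42.2), 104), (np.float64(355.3), np.float64(49.7), 94), (np.float64(137.6), np.float64(49.7), 96)] [0.4218 0.2573 0.1777] [np.float64(0.7), np.float64(0.4), np.float64(0.3)]
2 [(np.float64(214.6), np.float64(195.2), 84), (np.float64(320.5), np.float64(199.6), 76), (np.float64(125.0), np.float64(200.2), 78)] [0.5253 0.1789 0.1787] [np.float64(0.4), np.float64(0.2), np.float64(0.3)]
3 [(np.float64(356.0), np.float64(221.0), 106), (np.float64(457.2), np.float64(225.5), 97), (np.float64(265.5), np.float64(225.9), 66)] [0.6045 0.2836 0.1798] [np.float64(0.9), np.float64(0.3), np.float64(0.6)]
4 [(np.float64(391.8), np.float64(73.0), 105), (np.float64(504.7), np.float64(80.1), 87), (np.float64(292.8), np.float64(80.6), 93)] [0.4998 0.3616 0.177 ] [np.float64(0.6), np.float64(0.4), np.float64(0.4)]
[0.5131 0.2704 0.1787] [0.5126 0.2702 0.1778] 0.18460817322645043 0.18444909145092464
phi -2.998568504586004 -3.0029763919046153
1 wing 0.04666609401679361 0.9448655703092803
4 wing 0.03733595545673171 -0.8986125166965389
```

The results are consistent: opposite knobs are 184.5 mm apart (184 expected), the centre is (0.5129, 0.2703), phi = -3.00 and the wing tops are at about 0.178. I'll go to clamp_1 first, with yaw 4.11.

```bash
cat > go.py <<'E'
import sys
from h import *
def main(x,y,z,yaw):
    o=robot.get_obs(); T=R.from_quat(o['tool_rot']).as_matrix(); w=np.arctan2(T[1,0],T[0,0])
    d=T.T@(np.array([x,y,z])-o['position'])*100
    Td=np.array([[np.cos(yaw),np.sin(yaw),0],[np.sin(yaw),-np.cos(yaw),0],[0,0,-1]])
    rv=R.from_matrix(T.T@Td).as_rotvec()
    print('shift cm',d.round(2),'turn',rv.round(3),'yaw',round(w%(2*np.pi),3),'q6',o['q'][5].round(2),'t',o['time'],'F',o['ft_force'].round(1),'M',o['moment'].round(2),'w',round(o['grip_width'],4))
main(*map(float,sys.argv[1:]))
E
python3 -m crank '[[4,-3.8,0,0,0,-0.1,0.54],[4,-3.8,0,0,0,-0.1,0.54],[4,-3.8,0,0,0,-0.1,0.54],[0,0,0,0,0,-0.18,0.54],[0,0,0,0,0,-0.18,0.54]]' >/dev/null; python3 -m crank '[[0,0,0,0,0,-0.18,0.54],[0,0,0,0,0,-0.18,0.54],[0,0,0,0,0,-0.18,0.54],[0,0,0,0,0,-0.18,0.54],[0,0,0,0,0,0,0.54]]' >/dev/null; python3 go.py 0.4213 0.2573 0.21 4.11
```

```text
shift cm [-1.04  1.59 15.18] turn [-0.     0.    -0.051] yaw 4.059 q6 -2.21 t 3.925 F [-0.4  0.2  0. ] M [0.09 0.11 0.02] w 0.0401
```

```bash
python3 -m crank '[[-1.04,1.59,0,0,0,-0.05,0.54],[0,0,5,0,0,0,0.54],[0,0,5,0,0,0,0.54],[0,0,5,0,0,0,0.54],[0,0,0,0,0,0,0.54]]' >/dev/null;  python3 go.py 0.4213 0.2573 0.175 4.11
```

```text
shift cm [-0.21 -0.19  3.37] turn [ 0.005 -0.007 -0.   ] yaw 4.11 q6 -2.22 t 4.55 F [-0.4 -0.2  0.1] M [ 0.12  0.08 -0.01] w 0.0403
```

```bash
python3 -m crank '[[-0.2,-0.2,1.5,0,0,0,0.54],[0,0,1.8,0,0,0,0.54],[0,0,0,0,0,0,0.54],[0,0,0,0,0,0,1],[0,0,0,0,0,0,1]]' 25; python3 -m crank '[[0,0,0,0,0,0,1],[0,0,0,0,0,0,1]]' 25; python3 go.py 0.4213 0.2573 0.175 4.11
```

```text
time: 5.18
position: [0.4252, 0.259, 0.1794]
tool_rot: [-0.467, 0.884, -0.0, 0.001]
ft_force: [-0.3, 0.3, -0.1]
grip_width: 0.0276
grip_force: 0.0
time: 5.42
position: [0.4238, 0.2594, 0.1787]
tool_rot: [-0.466, 0.885, 0.001, -0.0]
ft_force: [-2.9, 2.8, 2.7]
grip_width: 0.0107
grip_force: 24.8
shift cm [0.31 0.09 0.37] turn [0.002 0.001 0.002] yaw 4.112 q6 -2.22 t 5.425 F [-2.9  2.8  2.7] M [0.51 0.56 0.11] w 0.0107
```

It is gripped (10.7 mm), but 3 mm off along the wing and a bit high. I'll reseat, then turn.

```bash
python3 -m crank '[[0,0,0,0,0,0,0.8],[0.3,0,0.35,0,0,0,0.8],[0,0,0,0,0,0,0.8],[0,0,0,0,0,0,1],[0,0,0,0,0,0,1]]' 35 >/dev/null; python3 go.py 0.4213 0.2573 0.175 4.11; python3 -m crank '[[0,0,0,0,0,0.15,1],[0,0,0,0,0,0.17,1],[0,0,0,0,0,0.17,1],[0,0,0,0,0,0.17,1],[0,0,0.08,0,0,0,1]]' 35 >/dev/null; python3 go.py 0.4213 0.2573 0.175 3.28
```

```text
shift cm [-0.03  0.09 -0.05] turn [ 0.002 -0.001  0.002] yaw 4.112 q6 -2.22 t 6.05 F [-2.7  2.4  0. ] M [0.57 0.45 0.04] w 0.0109
shift cm [ 0.04  0.11 -0.12] turn [ 0.001 -0.002  0.174] yaw 3.454 q6 -1.57 t 6.675 F [-3.3  2.1  4. ] M [ 0.37  0.52 -0.08] w 0.011
```

```bash
python3 -m crank '[[0,0,0,0,0,0.15,1],[0,0,0,0,0,0.1,1],[0,0,0,0,0,0,1]]' 35 >/dev/null; python3 go.py 0.4213 0.2573 0.175 3.28; python3 -m crank '[[0,0,0,0,0,0.08,1],[0,0,0,0,0,0,1],[0,0,0,0,0,0,1]]' 35 >/dev/null; python3 go.py 0.4213 0.2573 0.175 3.28
```

```text
shift cm [ 0.07  0.1  -0.12] turn [-0.    -0.001 -0.071] yaw 3.209 q6 -1.32 t 7.05 F [-2.7  2.7 -1.5] M [0.56 0.46 0.75] w 0.0112
shift cm [ 0.06  0.1  -0.12] turn [-0.    -0.002 -0.153] yaw 3.127 q6 -1.24 t 7.425 F [-4.2  2.8 -1.6] M [0.59 0.71 0.95] w 0.0122
```

The moment rose from 0.1 to 0.95 N·m at yaw of about 3.2, so clamp_1 is home. I'll release it, rise and go across to clamp_3 while turning.

```bash
python3 -m crank '[[0,0,0,0,0,0,0.54],[0,0,0,0,0,0,0.54],[0,0,-4,0,0,0,0.54],[0,0,-4,0,0,0.15,0.54],[0,0,0,0,0,0.18,0.54]]' >/dev/null;python3 -m crank '[[0,0,0,0,0,0.18,0.54],[0,0,0,0,0,0.18,0.54],[0,0,0,0,0,0.18,0.54],[0,0,0,0,0,0.18,0.54],[0,0,0,0,0,0.18,0.54]]' >/dev/null;  python3 -m crank '[[0,0,0,0,0,0.18,0.54],[0,0,0,0,0,0,0.54]]' > /dev/null; python3 go.py 0.6045 0.2836 0.25 1.68
```

```text
shift cm [ 0.16 18.29  0.47] turn [0.002 0.    0.034] yaw 1.714 q6 0.17 t 8.925 F [0.1 0.1 0.5] M [-0.1  -0.    0.02] w 0.0403
```

Before crossing over, I'll check where the bottle stands relative to the gripper body.

```bash
python3 - <<'E'
from h import *
a=load('scene0');b=load('side0')
print(tri([ray(*a[1:],241,122),ray(*b[1:],194,181)]), plane(*a[1:],241,122,.268),plane(*b[1:],194,181,.268),'lemon',plane(*a[1:],301,215,.028))
w=load('wrist1');print(proj(*w[1:],[.72,.29,.268]))
E
```

```text
[0.74754589 0.25405917 0.25911767] [0.72139654 0.24127485 0.268     ] [0.7377658  0.26545837 0.268     ] lemon [0.68750546 0.04962713 0.028     ]
[445.46169559 378.98963752]
```

```bash
python3 - <<'E'
from h import *
r=[]
for f,(x0,x1,y0,y1) in {'scene0':(228,255,112,140),'side0':(180,210,170,200)}.items():
    im,K,P=load(f); m=cv2.inRange(cv2.cvtColor(im,cv2.COLOR_RGB2HSV),(20,130,100),(34,255,255)); k=0*m;k[y0:y1,x0:x1]=255
    ys,xs=np.nonzero(m&k); print(f,xs.min(),xs.max(),ys.min(),ys.max(),len(xs)); r.append((K,P,xs.mean(),ys.mean(),ys.min(),ys.max()))
print(tri([ray(*q[:4]) for q in r]))
for K,P,u,v,a,b in r: print(plane(K,P,u,(v+a)/2,.262), 'bottom of cap z: ', [proj(K,P,[.73,.255,z]).round(1) for z in (.268,.23,.18)])
a=[load('scene0')[0][105:215,205:285],load('side0')[0][165:275,160:240]]
cv2.imwrite('pics/b.png',cv2.resize(np.hstack(a)[:,:,::-1],(800,550),interpolation=cv2.INTER_CUBIC))
E
```

```text
scene0 236 247 117 130 153
side0 186 200 177 192 154
[0.75096947 0.25635189 0.24904205]
[0.74894341 0.2539856  0.262     ] bottom of cap z:  [array([237.9, 120.4]), array([238.6, 133.2]), array([239.5, 149.6])]
[0.74640161 0.25946297 0.262     ] bottom of cap z:  [array([199.1, 180.2]), array([200.2, 193.7]), array([201.5, 210.9])]
```

View pics/b.png

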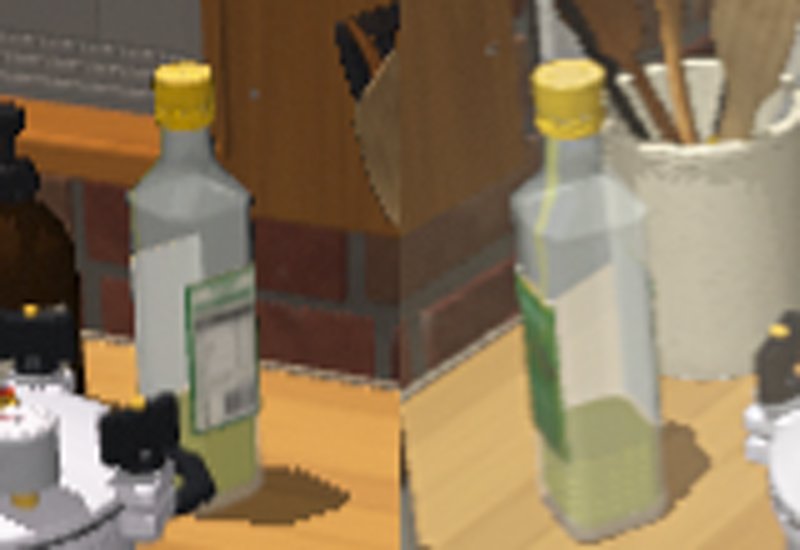

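The bottle's neck and cap stand at about (0.75, 0.256), and its shoulder is below 0.21. That leaves about 3 cm of clearance, so I'll go to clamp_3.

```bash
python3 -m crank '[[0,4.5,0,0,0,0.03,0.54],[0,4.6,0,0,0,0,0.54],[0,4.6,0,0,0,0,0.54],[0,4.6,0,0,0,0,0.54],[0,0,0,0,0,0,0.54]]' >/dev/null;python3 go.py 0.6045 0.2836 0.21 1.68
```

```text
shift cm [ 0.65 -0.31  4.35] turn [0.003 0.    0.004] yaw 1.684 q6 0.15 t 9.55 F [-0.5  0.   0.2] M [-0.02  0.09  0.02] w 0.0398
```

```bash
python3 - <<'E'
from h import *
shot('wrist','wrist4.png')
E
```

```text
(no output)
```

View pics/wrist4.png

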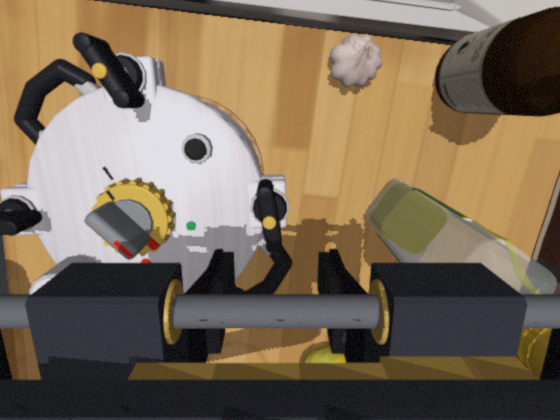

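The view shows clamp_3's wing at (268,215), nearly along tool x, with the finger gap centred on it and the bottle clear on the right. I'll correct and descend.

```bash
python3 -m crank '[[0.6,-0.3,0,0,0,0,0.54],[0,0,4.3,0,0,0,0.54],[0,0,0,0,0,0,0.54],[0,0,0,0,0,0,0.54]]' >/dev/null;python3 go.py 0.6045 0.2836 0.175 1.68
```

```text
shift cm [-0.09  0.39  3.72] turn [ 0.001 -0.     0.004] yaw 1.684 q6 0.16 t 10.1 F [-0.3  0.1  0.1] M [-0.04  0.06  0.  ] w 0.0399
```

```bash
python3 -m crank '[[-0.1,0.35,1.7,0,0,0,0.54],[0,0,2,0,0,0,0.54],[0,0,0,0,0,0,0.54],[0,0,0,0,0,0,0.54]]' >/dev/null;python3 go.py 0.6045 0.2836 0.175 1.68
```

```text
shift cm [ 0.05 -0.03 -0.05] turn [ 0.001 -0.     0.003] yaw 1.683 q6 0.16 t 10.6 F [0.3 0.3 0.4] M [-0.1   0.04  0.03] w 0.0398
```

```bash
python3 -m crank '[[0,0,0,0,0,0,1],[0,0,0,0,0,0,1],[0,0,0,0,0,0,1]]' 35 >/dev/null;python3 go.py 0.6045 0.2836 0.175 1.68;  python3 -m crank '[[0,0,0,0,0,0.15,1],[0,0,0.03,0,0,0.17,1],[0,0,0.03,0,0,0.17,1],[0,0,0.03,0,0,0.17,1],[0,0,0.03,0,0,0.17,1]]' >/dev/null;python3 -m crank '[[0,0,0.03,0,0,0.17,1],[0,0,0.03,0,0,0.17,1],[0,0,0,0,0,0.17,1],[0,0,0,0,0,0,1]]' >/dev/null;python3 go.py 0.6045 0.2836 0.174 0.14
```

```text
shift cm [ 0.05  0.01 -0.06] turn [ 0.001 -0.     0.003] yaw 1.683 q6 0.16 t 10.975 F [-0.4  0.5  0.1] M [-0.07  0.07  0.03] w 0.0181
shift cm [ 0.06 -0.08 -0.13] turn [0.001 0.    0.205] yaw 0.345 q6 1.5 t 12.1 F [-0.7 -1.9  3.3] M [-0.39  0.28 -0.09] w 0.0109
```

```bash
python3 -m crank '[[0,0,0,0,0,0.15,1],[0,0,0,0,0,0.12,1],[0,0,0,0,0,0,1]]' >/dev/null; python3 go.py 0.6045 0.2836 0.174 0.14; python3 -m crank '[[0,0,0,0,0,0.08,1],[0,0,0,0,0,0,1],[0,0,0,0,0,0,1]]' >/dev/null; python3 go.py 0.6045 0.2836 0.174 0.14
```

```text
shift cm [ 0.03 -0.1  -0.15] turn [ 0.001  0.    -0.062] yaw 0.078 q6 1.76 t 12.475 F [-0.2 -2.1  2.3] M [-0.51  0.38  0.54] w 0.011
shift cm [ 0.   -0.1  -0.15] turn [ 0.001 -0.    -0.143] yaw 6.28 q6 1.85 t 12.85 F [-1.  -3.7  4.1] M [-0.69  0.35  0.85] w 0.0116
```

Clamp_3 is home (moment 0.85 N·m at the stop). Next is clamp_4, at yaw 2.21.

```bash
python3 -m crank '[[0,0,0,0,0,0,0.54],[0,0,0,0,0,0,0.54],[0,0,-4,0,0,0,0.54],[0,0,-4,0,0,-0.15,0.54],[0,0,0,0,0,-0.18,0.54]]' >/dev/null;python3 -m crank '[[0,0,0,0,0,-0.18,0.54],[0,0,0,0,0,-0.18,0.54],[0,0,0,0,0,-0.18,0.54],[0,0,0,0,0,-0.18,0.54],[0,0,0,0,0,-0.18,0.54]]' >/dev/null;  python3 -m crank '[[0,0,0,0,0,-0.18,0.54],[0,0,0,0,0,-0.18,0.54],[0,0,0,0,0,-0.18,0.54],[0,0,0,0,0,-0.18,0.54],[0,0,0,0,0,-0.18,0.54]]' > /dev/null; python3 -m crank '[[0,0,0,0,0,-0.1,0.54],[0,0,0,0,0,0,0.54]]' > /dev/null; python3 go.py 0.4998 0.3616 0.25 2.22
```

```text
shift cm [12.52 -3.58  0.17] turn [-0.    -0.001  0.001] yaw 2.221 q6 -0.38 t 14.975 F [ 0.7  0.4 -0.3] M [-0.03  0.04  0.02] w 0.0402
```

```bash
python3 -m crank '[[4.2,-1.2,0,0,0,0,0.54],[4.2,-1.2,0,0,0,0,0.54],[4.1,-1.2,0,0,0,0,0.54],[0,0,4,0,0,0,0.54],[0,0,0,0,0,0,0.54]]' > /dev/null; python3 -m crank '[[0,0,0,0,0,0,0.54]]' > /dev/null; python3 go.py 0.4998 0.3616 0.175 2.22
```

```text
shift cm [ 0.12 -0.02  3.77] turn [ 0.001 -0.     0.001] yaw 2.221 q6 -0.21 t 15.725 F [0.2 0.9 0.3] M [-0.03 -0.02  0.02] w 0.04
```

```bash
python3 -m crank '[[0.1,0,1.9,0,0,0,0.54],[0,0,1.9,0,0,0,0.54],[0,0,0,0,0,0,0.7],[0,0,0,0,0,0,1],[0,0,0,0,0,0,1]]' 35 > /dev/null; python3 -m crank '[[0,0,0,0,0,0,1],[0,0,0,0,0,0,1]]' > /dev/null; python3 go.py 0.4998 0.3616 0.175 2.22
```

```text
shift cm [0.   0.07 0.01] turn [0.    0.001 0.003] yaw 2.223 q6 -0.21 t 16.6 F [-1.6 -1.8  6.5] M [-0.41  0.31  0.05] w 0.0107
```

```bash
python3 -m crank '[[0,0,0,0,0,0.15,1],[0,0,0.05,0,0,0.17,1],[0,0,0,0,0,0.17,1],[0,0,0,0,0,0.1,1],[0,0,0,0,0,0,1]]' >/dev/null; python3 go.py 0.4998 0.3616 0.174 1.712; python3 -m crank '[[0,0,0,0,0,0.08,1],[0,0,0,0,0,0,1],[0,0,0,0,0,0,1]]' >/dev/null; python3 go.py 0.4998 0.3616 0.174 1.712
```

```text
shift cm [0.03 0.02 0.06] turn [ 0.002  0.001 -0.076] yaw 1.636 q6 0.38 t 17.225 F [-1.3 -1.8  5.1] M [-0.31  0.24  0.77] w 0.011
shift cm [0.04 0.02 0.06] turn [ 0.002  0.001 -0.155] yaw 1.557 q6 0.46 t 17.6 F [-0.8 -1.2  5. ] M [-0.37  0.29  0.8 ] w 0.0121
```

Clamp_4 is home. Now clamp_2.

```bash
python3 -m crank '[[0,0,0,0,0,0,0.54],[0,0,0,0,0,0,0.54],[0,0,-4,0,0,0,0.54],[0,0,-4,0,0,-0.18,0.54],[0,0,0,0,0,-0.18,0.54]]' >/dev/null;python3 -m crank '[[0,0,0,0,0,-0.18,0.54],[0,0,0,0,0,-0.18,0.54],[0,0,0,0,0,-0.18,0.54],[0,0,0,0,0,-0.18,0.54],[0,0,0,0,0,0,0.54]]' >/dev/null; python3 go.py 0.5253 0.1789 0.25 2.67
```

```text
shift cm [-11.21 -14.64   0.32] turn [-0.   -0.   -0.04] yaw 2.63 q6 -0.61 t 18.85 F [ 0.3  0.7 -0.1] M [ 0.05 -0.05  0.01] w 0.0404
```

```bash
python3 -m crank '[[-2.8,-3.7,0,0,0,-0.01,0.54],[-2.8,-3.7,0,0,0,-0.01,0.54],[-2.8,-3.6,0,0,0,-0.01,0.54],[-2.8,-3.6,0,0,0,-0.01,0.54],[0,0,0,0,0,0,0.54]]' >/dev/null;python3 -m crank '[[0,0,4,0,0,0,0.54],[0,0,0,0,0,0,0.54],[0,0,0,0,0,0,0.54]]' >/dev/null; python3 go.py 0.5253 0.1789 0.175 2.67
```

```text
shift cm [ 0.25 -0.32  3.92] turn [0.001 0.    0.003] yaw 2.673 q6 -0.97 t 19.85 F [0.4 0.3 0.6] M [ 0.01 -0.01  0.03] w 0.0398
```

```bash
python3 -m crank '[[0.25,-0.3,1.9,0,0,0,0.54],[0,0,1.9,0,0,0,0.54],[0,0,0,0,0,0,0.7],[0,0,0,0,0,0,1],[0,0,0,0,0,0,1]]' 35 > /dev/null; python3 -m crank '[[0,0,0,0,0,0,1],[0,0,0,0,0,0,1]]' > /dev/null; python3 go.py 0.5253 0.1789 0.175 2.67
```

```text
shift cm [0.06 0.04 0.15] turn [0.001 0.001 0.003] yaw 2.673 q6 -0.98 t 20.725 F [-0.5  1.   5.1] M [ 0.02  0.1  -0.07] w 0.0109
```

```bash
python3 -m crank '[[0,0,0,0,0,0.15,1],[0,0,0.05,0,0,0.17,1],[0,0,0.05,0,0,0.17,1],[0,0,0,0,0,0.17,1],[0,0,0,0,0,0.17,1]]' >/dev/null; python3 -m crank '[[0,0,0,0,0,0.17,1],[0,0,0,0,0,0.08,1],[0,0,0,0,0,0,1]]' >/dev/null; python3 go.py 0.5253 0.1789 0.174 1.712; python3 -m crank '[[0,0,0,0,0,0.08,1],[0,0,0,0,0,0,1],[0,0,0,0,0,0,1]]' >/dev/null; python3 go.py 0.5253 0.1789 0.174 1.712
```

```text
shift cm [ 0.1  -0.04  0.16] turn [ 0.002  0.002 -0.115] yaw 1.597 q6 0.1 t 21.725 F [-0.7 -0.3  5. ] M [-0.21  0.16  0.82] w 0.0114
shift cm [ 0.08 -0.05  0.16] turn [ 0.002  0.001 -0.194] yaw 1.518 q6 0.18 t 22.1 F [-0.7  0.5  5.1] M [-0.03  0.11  1.03] w 0.0126
```

All four stops have been felt. I'll rise and look at the lid from above, with the yaw set for the selector.

```bash
python3 -m crank '[[0,0,0,0,0,0,0.54],[0,0,0,0,0,0,0.54],[0,0,-5,0,0,0,0.54],[0,0,-5,0,0,-0.18,0.54],[0,0,-5,0,0,-0.18,0.54]]' >/dev/null;python3 -m crank '[[0,0,-1,0,0,-0.18,0.54],[0,0,0,0,0,-0.18,0.54],[0,0,0,0,0,-0.18,0.54],[0,0,0,0,0,0,0.54],[0,0,0,0,0,0,0.54]]' >/dev/null; python3 go.py 0.5717 0.2206 0.33 2.44
```

```text
shift cm [-0.65  6.28  0.43] turn [-0.    -0.001 -0.03 ] yaw 2.41 q6 -0.71 t 23.35 F [ 0.8  0.9 -1. ] M [ 0.   -0.04  0.05] w 0.0398
```

```bash
python3 - <<'E'
from h import *
shot('wrist','wrist5.png')
E
python3 -m crank '[[-0.3,6,0,0,0,-0.03,0.54],[-0.3,4,0,0,0,0,0.54],[0,0,0,0,0,0,0.54],[0,0,0,0,0,0,0.54]]' >/dev/null; python3 - <<'E'
from h import *
shot('wrist','wrist6.png')
from det import red
for f in('wrist5','wrist6'): 
  im=load(f)[0];print(f,red(im))
a=load('wrist5')[0][0:260,200:460];b=load('wrist6')[0][0:260,100:360]
cv2.imwrite('pics/c3.png',cv2.resize(np.hstack([a,b])[:,:,::-1],(800,400),interpolation=cv2.INTER_CUBIC))
E
```

```text
wrist5 [(array([356.3, 126.6]), np.int32(57), array([ 4, 17], dtype=int32)), (array([348.5, 139.5]), np.int32(36), array([6, 6], dtype=int32)), (array([316.4, 145.3]), np.int32(29), array([6, 6], dtype=int32))]
wrist6 [(array([225.7, 119.4]), np.int32(60), array([ 4, 18], dtype=int32)), (array([230.7, 132.5]), np.int32(35), array([6, 7], dtype=int32)), (array([205.4, 137.7]), np.int32(29), array([6, 6], dtype=int32))]
```

View pics/c3.png

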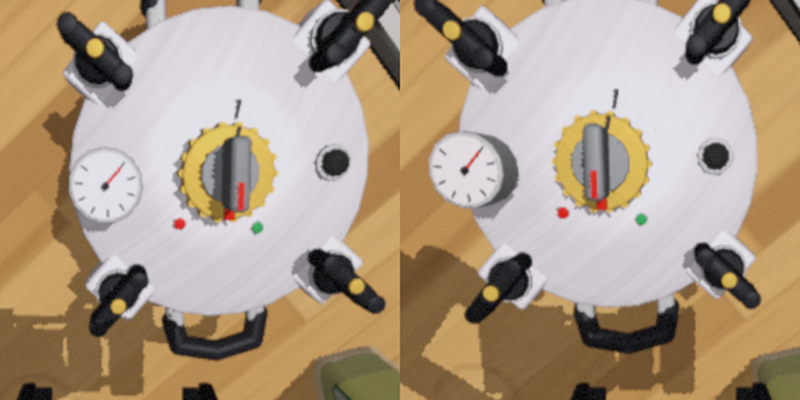

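The crop shows all four wings pointing along the radius (home). The selector's pointer is between the green and red dots. I'll triangulate the selector's bar and the dots.

```bash
python3 - <<'E'
from h import *
np.set_printoptions(precision=4,suppress=True)
A=load('wrist5');B=load('wrist6');t=lambda p,q:tri([ray(*A[1:],*p),ray(*B[1:],*q)])
c=np.array([.5129,.2703]); phi=-3.0
def rep(n,X): d=X[:2]-c; print(n,X,'r',np.hypot(*d),'ang rel',(np.arctan2(d[1],d[0])-phi)%(2*np.pi))
rep('stripe',t((356.3,126.6),(225.7,119.4)));rep('nose',t((348.5,139.5),(230.7,132.5)));rep('red',t((316.4,145.3),(205.4,137.7)))
a=t((354.7,87.8),(226.8,81.3));b=t((356,136.5),(228.1,128.7));rep('end a',a);rep('end b',b);d=b-a;print('yaw',np.arctan2(d[1],d[0]),np.linalg.norm(d),(a+b)/2)
# bar direction from stripe line
for D,bx in((A,(350,362,110,137)),(B,(220,229,104,130))):
    im=D[0].astype(int); m=((im[...,0]>120)&(im[...,1]<80)&(im[...,2]<80)); k=np.zeros(m.shape,bool);k[bx[2]:bx[3],bx[0]:bx[1]]=1
    ys,xs=np.nonzero(m&k); p=np.array([plane(*D[1:],x,y,.196)[:2] for x,y in zip(xs,ys)]); v=cv2.fitLine(p.astype(np.float32),cv2.DIST_L2,0,1e-5,1e-5).ravel(); print(len(p),'stripe ang',np.arctan2(v[1],v[0])%np.pi)
E
python3 go.py 0.5129 0.2703 0.25 2.44
```

```text
stripe [0.5203 0.2639 0.1974] r 0.00977348282744404 ang rel 2.280937522757807
nose [0.5293 0.2561 0.1688] r 0.021639824321677527 ang rel 2.286998746038594
red [0.5179 0.2335 0.1502] r 0.03716036438952225 ang rel 1.5651141820089756
end a [0.4994 0.2819 0.1859] r 0.01785020477454051 ang rel 5.4326492109431115
end b [0.5265 0.2599 0.193 ] r 0.01713356520741524 ang rel 2.344458120457312
yaw -0.6827897543098584 0.035673380627622646 [0.5129 0.2709 0.1894]
51 stripe ang 2.4471483
55 stripe ang 2.472734
shift cm [ 7.6  -3.61  8.44] turn [-0.002 -0.001  0.002] yaw 2.442 q6 -0.65 t 23.95 F [-0.2 -0.2  0.1] M [-0.04 -0.02  0.02] w 0.0399
```

The selector is at about 0.585 rad and needs +0.715. The grasp is at (0.5129, 0.2703, 0.1905) with yaw 2.43, and the fingers part closed for gauge clearance.

```bash
python3 -m crank '[[3.8,-1.8,0,0,0,0,0.62],[3.8,-1.8,0,0,0,0.01,0.62],[0,0,4,0,0,0,0.62],[0,0,4,0,0,0,0.62],[0,0,0,0,0,0,0.62]]' >/dev/null; python3 -m crank '[[0,0,0,0,0,0,0.62],[0,0,0,0,0,0,0.62]]' >/dev/null;python3 go.py 0.5129 0.2703 0.1905 2.43
```

```text
shift cm [ 0.14 -0.23  6.62] turn [0.003 0.002 0.002] yaw 2.432 q6 -0.57 t 24.825 F [ 0.1 -0.3 -0.8] M [-0.01  0.02 -0.03] w 0.0327
```

```bash
python3 -m crank '[[0.15,-0.2,2,0,0,0,0.62],[0,0,2,0,0,0,0.62],[0,0,0,0,0,0,0.62],[0,0,0,0,0,0,0.62]]' >/dev/null;python3 go.py 0.5129 0.2703 0.1905 2.43
```

```text
shift cm [-0.06 -0.    2.55] turn [0.002 0.001 0.003] yaw 2.433 q6 -0.57 t 25.325 F [-0.  -0.  -0.4] M [-0.05 -0.02 -0.06] w 0.0331
```

```bash
python3 -m crank '[[0,0,1.3,0,0,0,0.62],[0,0,1.2,0,0,0,0.62],[0,0,0,0,0,0,0.62],[0,0,0,0,0,0,0.62]]' >/dev/null;python3 go.py 0.5129 0.2703 0.1905 2.43; python3 -m crank '[[0,0,0,0,0,0,1],[0,0,0,0,0,0,1],[0,0,0,0,0,0,1],[0,0,0,0,0,0,1]]' 15 >/dev/null;python3 go.py 0.5129 0.2703 0.1905 2.43
```

```text
shift cm [-0.11  0.08 -0.1 ] turn [-0.    -0.     0.003] yaw 2.433 q6 -0.57 t 25.825 F [-0.   0.4 -0.4] M [-0.01 -0.    0.03] w 0.0331
shift cm [-0.11  0.09 -0.06] turn [-0.     0.     0.003] yaw 2.433 q6 -0.57 t 26.325 F [-1.2 -0.   2. ] M [-0.1   0.08  0.  ] w 0.0098
```

```bash
python3 -m crank '[[0,0,0,0,0,0.14,1],[0,0,0,0,0,0.15,1],[0,0,0,0,0,0.15,1],[0,0,0,0,0,0.15,1],[0,0,0,0,0,0.13,1]]' >/dev/null; python3 -m crank '[[0,0,0,0,0,0,1],[0,0,0,0,0,0,1]]' >/dev/null;python3 go.py 0.5129 0.2703 0.1905 1.712
```

```text
shift cm [-0.06  0.04 -0.06] turn [ 0.002 -0.001  0.002] yaw 1.714 q6 0.15 t 27.2 F [ 0.8  1.6 -1.2] M [ 0.2  -0.37 -0.04] w 0.0102
```

The yaw is exactly on target. I'll release it, rise straight up and take a check picture.

```bash
python3 -m crank '[[0,0,0,0,0,0,0.62],[0,0,0,0,0,0,0.62],[0,0,-4,0,0,0,0.62],[0,0,-5,0,0,0,0.62],[-4,0,-5,0,0,0,0.62]]' >/dev/null; python3 -m crank '[[-3,0,0,0,0,0,0.62],[0,0,0,0,0,0,0.62],[0,0,0,0,0,0,0.62]]' >/dev/null; python3 - <<'E'
from h import *
from det import red
o=robot.get_obs();print(o['time'],o['position'],o['ft_force'])
im,K,P=shot('wrist','wrist7.png');print(red(im))
c=np.array([.5129,.2703])
for p,a,b in red(im):
    for z in (.196,.169,.15):
        d=plane(K,P,*p,z)[:2]-c; print(p,z,np.hypot(*d).round(4),((np.arctan2(d[1],d[0])+3)%(2*np.pi)).round(3))
cv2.imwrite('pics/c4.png',cv2.resize(im[0:250,130:430][:,:,::-1],(720,600),interpolation=cv2.INTER_CUBIC))
E
```

```text
28.2 [0.52051406 0.20236899 0.32780032] [-0.48571675  0.08430193 -0.05351713]
[(array([278.5, 131.6]), np.int32(69), array([ 4, 18], dtype=int32)), (array([278.6, 144.3]), np.int32(26), array([6, 5], dtype=int32)), (array([278., 159.]), np.int32(31), array([7, 7], dtype=int32))]
[278.5 131.6] 0.196 0.0105 1.563
[278.5 131.6] 0.169 0.0124 1.576
[278.5 131.6] 0.15 0.0137 1.583
[278.6 144.3] 0.196 0.0197 1.572
[278.6 144.3] 0.169 0.0225 1.578
[278.6 144.3] 0.15 0.0245 1.582
[278. 159.] 0.196 0.0306 1.558
[278. 159.] 0.169 0.0345 1.562
[278. 159.] 0.15 0.0372 1.565
```

View pics/c4.png

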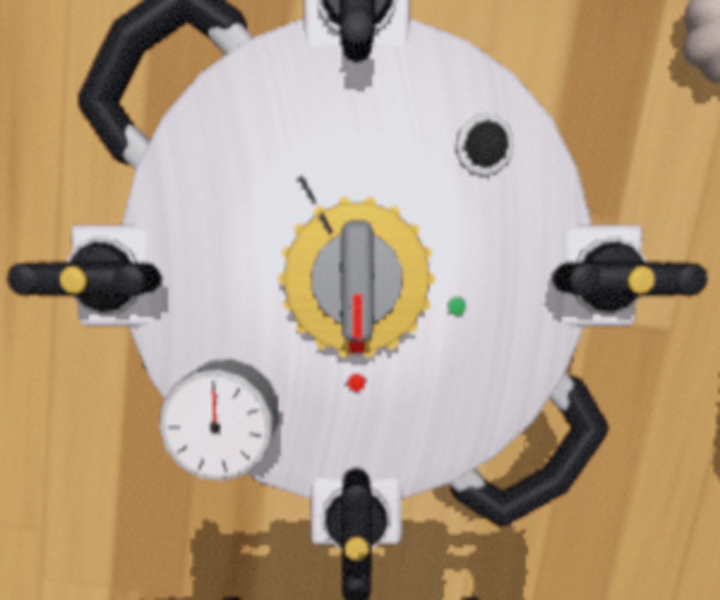

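The pointer at (357,345) lines up with the red dot at (357,383). All four wings are radial, the mark on the brass ring still meets the mark on the lid, and the arm is clear.

```bash
python3 -c "
from rig import ticket
print(ticket.hand_in())"
```

```text
the job is handed in; nothing more can be done
None
```

I handed the job in at about 28 s, with no verdict returned: clamps 1 and 3 were driven home first, then 4 and 2, and in the last picture the selector's pointer is on the red dot, the brass ring is unturned and the arm is clear.

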